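Rinse can upside down on the drying post

TASK

The square steel rinse can stands open side up on the bench. Turn it upside down and put it over the upright drying post of the stand, lowering it gently (not dropped, not banged down) until the post carries it from inside, then let go so that it hangs there straight. You may tip it onto its side on the bench on the way; leave the other things on the bench where they are.

Things in the scene. Friction and masses are not known exactly. Their poses are not given: they have to be found in the camera images.
- can: Square steel rinse can, empty, 62 x 62 mm outside, 110 mm tall, walls and bottom 3 mm thick (inside 56 x 56 mm, 107 mm deep), 0.2 to 0.3 kg. Origin: centre of the outside of its closed bottom; z points from bottom to open mouth, x and y are normal to its side faces. It starts standing on the bench, mouth up, left or right of the middle.
- can_mouth (a point): Centre of the can's open mouth, 110 mm from the bottom along the can's z axis.
- stand: Drying stand, fixed: steel foot 130 x 130 x 12 mm, 34 mm collar to 62 mm. Its upright post (22 mm rod) ends in a grey round head 50 mm across, tapering over its top 14 mm to 38 mm, then a flat 28 mm square rubber pad, 4 mm thick. The pad's top stands 130 to 170 mm above the bench, setting not given: find it by touch or sight. Origin: on the post's axis at bench height.
- cup: Bystander: round steel cup, 72 mm across, 85 mm tall, not to be confused with the square can. Origin: centre of its underside.
- spool: Bystander: spool of solder standing on end, 60 mm across, 50 mm tall. Origin: centre of its underside.
- bottle: Bystander: white closed plastic bottle, 60 mm across, 150 mm tall. Origin: centre of its underside.
- driver: Bystander: screwdriver lying on the bench, 170 mm long along its x axis. Origin: near its middle, at bench height.
- bezels: Bystander: stack of three black rectangular frames, 84 x 140 mm, 31 mm high. Origin: centre of its underside; the long side is its y axis.

How it is judged:
At the end, for the whole second after the job is handed in: The can is upside down (within 0.1 rad of straight), over the stand's post (its bottom within 8 mm and its mouth within 12 mm of the post's axis), its closed end 125 to 182 mm above the bench, its weight borne by the post, at rest and released (angle between can's own z axis and vertical above 3.04 rad and horizontal distance between can and stand below 0.008 m and horizontal distance between can_mouth and stand below 0.012 m and height (world z) of can between 0.125 and 0.182 m and contact force between can and stand above 1 N and linear speed of can below 0.02 m/s and angular speed of can below 0.2 rad/s); the robot touches nothing.
It fails at once if the can is banged or forced onto the stand (more than 45 N between them) (contact force between can and stand above 45 N).
It fails at once if the upside-down can is dropped onto the post (faster than 0.4 m/s while within 30 mm of the post's axis and its closed end lower than 0.22 m) (angle between can's own z axis and vertical above 2.7 rad and horizontal distance between can and stand below 0.03 m and height (world z) of can below 0.22 m and linear speed of can above 0.4 m/s).
It fails at once if the cup, spool, bottle, screwdriver or frames are moved by more than 30 mm (distance of any of cup, spool, bottle, driver, bezels from where it was at the start of the episode above 0.03 m).
It also fails if it takes over 54 s, if anything falls off the work surface, if the arm or the gripper's body presses on something with over 40 N, if the wrist force passes 120 N, or if a joint passes its speed limit or range.

ROBOT

A 7-joint arm with a two-finger parallel gripper is mounted at the origin on the work surface. World frame = base frame: x ahead of the robot, y to its left, z up, the work surface at z = 0. Lengths are in m, angles in rad, forces in N, time in s.
With the tool pointing down it reaches from about 0.425 to 1.025 m from the base axis. Payload 9.4 kg.
Tool frame: the origin (TCP) lies midway between the tips of the shut fingers; the grasp point (between the pads) lies 19 mm behind it; z points along the fingers, y is the line along which they close (so a half turn about z gives the same grasp; the last joint's range is limited). The gripper opens to 93 mm and grips with 3 to 60 N. Pads are 15 mm wide; open, the fingers measure 128 mm over their backs; the gripper's body (75 mm by 188 mm) begins 65 mm behind the grasp point.
Start: joints at [1.251, 0.599, -0.003, 1.599, 0.002, 0.943, -0.08], TCP at [0.174, -0.704, 0.219] pointing down, gripper open.
Joint ranges: [-2.57, 2.57], [-0.35, 1.97], [-1.29, 1.29], [0.11, 2.56], [-1.05, 4.19], [0.11, 1.86], [-2.63, 2.63]. Speed limits (rad/s): [2.22, 2.22, 3.01, 3.01, 3.14, 3.14, 3.14].

INTERFACE

Orientations are given as a rotation vector (axis times angle).
In Python, from plant import env gives the robot as it stands.
- The arm moves only by the tool drive_tool, never from a script. Its argument "plan" is a list of rows, each a list of 7 numbers: the turn, a rotation vector about the world's x, y, z in degrees, then the shift along the world's x, y, z in mm, then the finger opening in mm, from 0 to 93. In form: [[ax, ay, az, tx, ty, tz, gripper], ...]. A call has 1 to 5 rows; each row is the pose to reach, as a shift and turn from the pose commanded when the call began; what a row does not reach only later rows make up. A row lasts 1/10 s, in which the tool goes at most 50 mm and 8.59 degrees, less where a joint would pass 70% of its speed; a pose out of reach is approached as far as the arm can. A call with a gripper value outside its range is refused whole. The fingers move at their own pace and stop on an object; the grip force is fixed at half the most. Time passes only in rows, so rows that repeat a pose let the fingers close. It gives the time, the measured TCP pose, the force, the opening and the grip force at its end, in the units of the state.
- env.get_obs(): the state, without advancing time (a new reading comes with each control period).
- env.get_image(name): name is "scene" or "top"; returns a dict with "image" (480x640x3 uint8, blue, green, red), "z_map" (480x640 float32, m along the optical axis (not along the pixel's ray), 0 where there is no reading), "K" (3x3 intrinsics, pixels), "rvec" (rotation vector, rad) and "tvec" (3), from world to camera coordinates, as OpenCV has them. Camera axes: x right, y down, z forward; pixel columns grow to the right and rows downward; lengths in m; the calibration is good to about 2 mm. A picture is of the moment at which its call begins.
- env.sign_off(): hands the job in; it is judged then, once.
The state is a dict: "time_s": time; "joint_pos": joint angles; "qvel": joint speeds; "effort": joint torques, N m; "eef_pos": TCP position; "tcp_rot": TCP orientation; "force": force on the tool from outside, world axes, zero at the start; "wrist_torque": the same for the moment, N m; "grip_width": opening from 0.0 (shut) to 1.0 (fully open); "grip_force": force on a finger pad.
Only numpy, scipy, OpenCV 4.12 (cv2) and the standard library are available. Lean on these libraries where they do the work, as an engineer would, in place of code of your own. Each camera call takes 0.05 s, during which the arm holds its last target. There are 200 camera calls.

## Working session

There is one attempt and no reset: what is moved stays moved. The work goes in short steps, Python scripts to look and compute and a tool call to move; the robot and the scene stay as the last step left them, time stands still between calls to the robot, and variables do not carry over. Pictures are saved under pics/ and viewed, at most 10 in all, crops included, and the job is handed in when it is done.

Besides the shell and the picture viewer there is one more tool, called after "Request:" in YAML: its name, and indented under it one key for each argument. drive_tool: Moves the arm, as the interface text tells. Its arguments: {"type":"object","properties":{"plan":{"type":"array"}},"required":["plan"]}

```bash
mkdir -p pics; ls; python3 - <<'E'
from plant import env
import cv2,numpy as np,pickle
o=env.get_obs();print({k:np.round(v,3) for k,v in o.items()})
d={}
for n in("scene","top"):
    im=env.get_image(n);d[n]=im;cv2.imwrite(f"pics/{n}0.png",im["image"])
    R=cv2.Rodrigues(im["rvec"])[0];print(n,-R.T@im["tvec"].ravel(),im["K"].ravel())
pickle.dump(d,open("d0.pkl","wb"))
E
```

```text
pics
{'time_s': np.float64(0.0), 'joint_pos': array([ 1.251,  0.6  , -0.003,  1.6  ,  0.002,  0.943, -0.08 ]), 'qvel': array([-0.001,  0.001, -0.001, -0.001,  0.002,  0.001,  0.   ]), 'effort': array([-1.0000e-03, -7.6507e+01,  1.4970e+00, -2.5235e+01, -5.2000e-02,
        1.7000e-02,  0.0000e+00]), 'eef_pos': array([ 0.174, -0.703,  0.218]), 'tcp_rot': array([-3.117e+00, -3.800e-01,  1.000e-03]), 'force': array([-0.453, -0.602, -0.532]), 'wrist_torque': array([-0.015, -0.023,  0.03 ]), 'grip_force': np.float64(0.0), 'grip_width': np.float64(0.997)}
scene [1.51244746 0.33068948 1.01921673] [515.58329682   0.         314.03826915   0.         515.58329682
 239.72338687   0.           0.           1.        ]
top [ 0.30001226 -0.00721281  1.61717621] [617.34760519   0.         305.65146231   0.         617.34760519
 232.40254818   0.           0.           1.        ]
```

View pics/scene0.png

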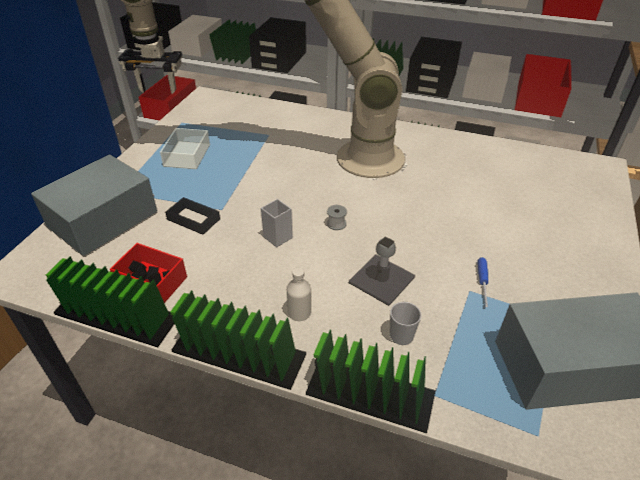

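View pics/top0.png

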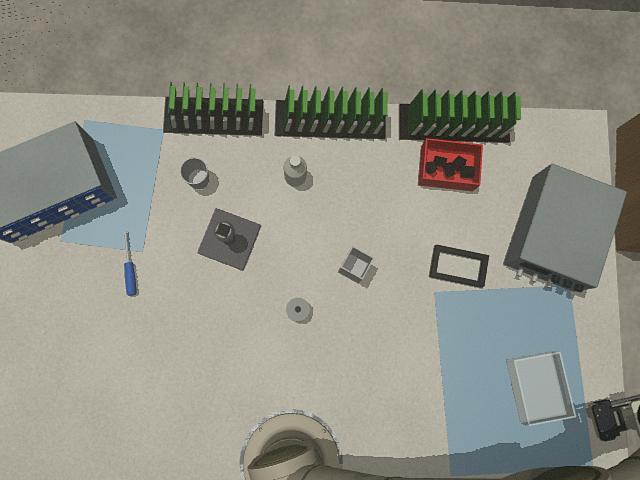

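The scene view shows the can at about (277,223) and the stand foot at (382,278) with the head at (386,245). In the top view the can is at (355,265), the stand foot at (229,239), the pad at (225,229), the spool at (299,310), the bottle at (295,168), the cup at (195,173), the bezels at (459,266) and the driver at (130,275).

```bash
cat > h.py <<'E'
import cv2,numpy as np
def cloud(im):
    R=cv2.Rodrigues(im["rvec"])[0];t=im["tvec"].ravel();K=im["K"];z=im["z_map"].astype(float)
    v,u=np.mgrid[:480,:640]
    P=np.dstack([(u-K[0,2])/K[0,0]*z,(v-K[1,2])/K[1,1]*z,z])
    W=(P-t)@R; W[z==0]=np.nan
    return W
E
python3 - <<'E'
import pickle,numpy as np,cv2
from h import *
d=pickle.load(open("d0.pkl","rb"))
C={n:cloud(d[n]) for n in d}
roi={"can":("top",335,375,243,287),"stand":("top",195,263,205,272),"cup":("top",175,215,152,195),"spool":("top",282,318,293,328),"bottle":("top",278,312,150,190),"bez":("top",425,492,242,290)}
for k,(n,a,b,c,e) in roi.items():
    W=C[n][c:e,a:b].reshape(-1,3);W=W[W[:,2]>0.006]
    top=np.nanpercentile(W[:,2],98)
    print(k,"ztop",top)
    for lo,hi in ((0.006,0.02),(0.03,0.1),(0.1,0.12),(0.12,0.2)):
        S=W[(W[:,2]>lo)&(W[:,2]<hi)]
        if len(S)>15:
            r=cv2.minAreaRect((S[:,:2]*1000).astype(np.float32));print(lo,hi,len(S),np.round(r[0]),np.round(r[1]),round(r[2],1),np.round(np.median(S,0),3))
W=C["top"]
print(np.round(W[222:240:2,214:236:2,2]*1000))
S=C["scene"]
print(np.round(S[236:262:2,374:400:2,2]*1000))
s=S[236:262,374:400].reshape(-1,3)
for lo,hi in((.1,.125),(.125,.14),(.14,.15),(.15,.175)):
    q=s[(s[:,2]>lo)&(s[:,2]<hi)]
    if len(q):print(lo,len(q),np.round(q.min(0),3),np.round(q.max(0),3))
E
```

```text
can ztop 0.11379259090051735
0.006 0.02 143 [ 502. -150.] [114. 100.] 1.5 [ 0.502 -0.153  0.008]
0.03 0.1 213 [ 494. -148.] [61. 62.] 63.2 [ 0.491 -0.153  0.065]
0.1 0.12 152 [ 495. -148.] [62. 64.] 62.2 [ 0.496 -0.149  0.108]
stand ztop 0.1429995766772175
0.006 0.02 1961 [565. 181.] [174. 175.] 1.6 [0.552 0.173 0.011]
0.03 0.1 32 [551. 174.] [10. 30.] 36.3 [0.548 0.171 0.049]
0.1 0.12 19 [548. 172.] [14. 45.] 31.9 [0.542 0.168 0.116]
0.12 0.2 315 [561. 181.] [48. 47.] 46.0 [0.559 0.179 0.138]
cup ztop 0.08825442952656218
0.006 0.02 136 [737. 281.] [118. 105.] 3.6 [0.73  0.278 0.009]
0.03 0.1 421 [723. 270.] [71. 70.] 6.1 [0.734 0.276 0.067]
spool ztop 0.05605857065870017
0.006 0.02 49 [379. -11.] [86. 91.] 4.2 [ 0.37  -0.016  0.007]
0.03 0.1 444 [379.  -6.] [58. 58.] 1.5 [ 0.38  -0.005  0.049]
bottle ztop 0.1537166014487309
0.006 0.02 55 [755.  12.] [109.  86.] 1.5 [0.72  0.005 0.01 ]
0.03 0.1 237 [736.  11.] [58. 55.] 89.5 [0.717 0.01  0.083]
0.1 0.12 184 [735.  12.] [47. 48.] 2.5 [0.728 0.01  0.107]
0.12 0.2 123 [738.  12.] [28. 28.] 2.1 [0.734 0.011 0.148]
bez ztop 0.036871830793
[... 996 characters left out ...]
 0.  -0.]
 [ -1.  -4. 132. 135. 141. 140. 137. 144. 139. 137. 133.  -3.  -0.]
 [ -1. 120. 129. 134. 137. 136. 137. 137. 135. 134. 132.   2.   1.]
 [  3. 111. 121. 126. 131. 132. 133. 133. 132. 131. 127.  -1.   0.]
 [ -2.   1. 120. 122. 122. 127. 128. 130. 126. 126. 122.   4.   1.]
 [ -1.  10.   3. 116. 120. 117. 123. 121. 122. 119. 110.  -0.   1.]
 [ 16.  15.  15.  13. 111. 110. 116. 116. 114.   2.   3.   3.   2.]
 [ 13.  13.  15.  13.  90.  93.  91.  90.   1.  -1.   2.   0.   2.]
 [ 15.  14.  13.  63.  84.  89.  84.  82.   1.  -0.   2.  -2.   4.]]
0.1 76 [0.558 0.159 0.109] [0.583 0.209 0.125]
0.125 136 [0.542 0.16  0.125] [0.584 0.208 0.14 ]
0.14 110 [0.539 0.167 0.14 ] [0.578 0.202 0.148]
```

Request:
drive_tool:
  plan:
    - [0, 0, 40, 133, 227, 31, 93]
    - [0, 0, 40, 133, 227, 31, 93]
    - [0, 0, 40, 133, 227, 31, 93]
    - [0, 0, 40, 133, 227, 31, 93]
    - [0, 0, 40, 133, 227, 31, 93]

```text
time_s: 0.6
eef_pos: [0.3003, -0.4876, 0.2479]
tcp_rot: [-2.796, -1.432, 0.0]
force: [1.0, -0.0, 0.2]
grip_width: 1.0
grip_force: 0.0
```

Request:
drive_tool:
  plan:
    - [0, 0, 9, 133, 227, 0, 93]
    - [0, 0, 9, 133, 227, 0, 93]
    - [0, 0, 9, 133, 227, 0, 93]
    - [0, 0, 9, 133, 227, 0, 93]
    - [0, 0, 9, 133, 227, 0, 93]

```text
time_s: 1.1
eef_pos: [0.4267, -0.2721, 0.2479]
tcp_rot: [2.68, 1.639, -0.0]
force: [1.2, -0.7, 0.4]
grip_width: 1.002
grip_force: 0.0
```

Request:
drive_tool:
  plan:
    - [37.9, -19.3, 0, 20, 40, 0, 93]
    - [37.9, -19.3, 0, 20, 40, 0, 93]
    - [37.9, -19.3, 0, 20, 40, 0, 93]
    - [37.9, -19.3, 0, 20, 40, 0, 93]
    - [37.9, -19.3, 0, 20, 40, 0, 93]

```text
time_s: 1.6
eef_pos: [0.4464, -0.2348, 0.2486]
tcp_rot: [-2.233, -1.365, -0.877]
force: [0.1, -0.3, -1.1]
grip_width: 0.997
grip_force: 0.0
```

Request:
drive_tool:
  plan:
    - [2.2, -1.1, 0, 0, 0, 0, 93]
    - [2.2, -1.1, 0, 0, 0, 0, 93]

```text
time_s: 1.8
eef_pos: [0.4452, -0.2348, 0.2464]
tcp_rot: [-2.204, -1.342, -0.91]
force: [0.3, 0.6, 0.4]
grip_width: 1.0
grip_force: 0.0
```

```bash
cat >> h.py <<'E'
from scipy.spatial.transform import Rotation as Ro
def st():
    from plant import env
    o=env.get_obs();R=Ro.from_rotvec(o["tcp_rot"]).as_matrix()
    print("tcp",np.round(o["eef_pos"]*1000,1),"y",np.round(R[:,1],3),"z",np.round(R[:,2],3),"yaw_y",np.degrees(np.arctan2(R[1,1],R[0,1])).round(1),"q",np.round(o["joint_pos"],2),"F",np.round(o["force"],1),"g",o["grip_width"],o["grip_force"],o["time_s"])
    return o,R
E
python3 - <<'E'
from h import *
o,R=st()
g=np.array([.4945,-.148,.080]);z=R[:,2]
print("delta to grasp mm",1000*(g+.019*z-o["eef_pos"]), "standoff",1000*(g-.061*z-o["eef_pos"]))
E
```

```text
tcp [ 445.2 -234.8  246.4] y [ 0.889 -0.457 -0.005] z [ 0.321  0.631 -0.707] yaw_y -27.2 q [ 1.29  0.58 -0.67  2.02 -0.54  0.91  0.58] F [0.3 0.6 0.4] g 1.0000032101026508 0.0 1.8
delta to grasp mm [  55.35003373   98.80508904 -179.86903303] standoff [  29.70849952   48.34402949 -123.33414829]
```

Request:
drive_tool:
  plan:
    - [0, 0, 0, 30, 48, -123, 93]
    - [0, 0, 0, 30, 48, -123, 93]
    - [0, 0, 0, 30, 48, -123, 93]
    - [0, 0, 0, 30, 48, -123, 93]

```text
time_s: 2.2
eef_pos: [0.4762, -0.1816, 0.1232]
tcp_rot: [-2.196, -1.351, -0.906]
force: [-0.7, 0.1, 0.1]
grip_width: 1.0
grip_force: 0.0
```

Request:
drive_tool:
  plan:
    - [0, 0, 0, 8, 16, -18, 93]
    - [0, 0, 0, 16, 32, -36, 93]
    - [0, 0, 0, 26, 51, -57, 93]
    - [0, 0, 0, 26, 51, -57, 93]
    - [0, 0, 0, 26, 51, -57, 60]

```text
time_s: 2.7
eef_pos: [0.5028, -0.1345, 0.0693]
tcp_rot: [-2.202, -1.351, -0.91]
force: [0.0, -0.4, 0.9]
grip_width: 0.955
grip_force: 0.0
```

Request:
drive_tool:
  plan:
    - [0, 0, 0, 0, 0, 0, 50]
    - [0, 0, 0, 0, 0, 0, 50]
    - [0, 0, 0, 0, 0, 0, 50]
    - [0, 0, 0, 0, 0, 0, 50]
    - [0, 0, 0, 0, 0, 0, 50]

```text
time_s: 3.2
eef_pos: [0.5021, -0.1354, 0.0684]
tcp_rot: [-2.204, -1.347, -0.911]
force: [-3.2, -3.3, 8.4]
grip_width: 0.669
grip_force: 29.9
```

```bash
python3 - <<'E'
from h import *
o,R=st()
from plant import env
im=env.get_image("scene");cv2.imwrite("pics/s1.png",im["image"][120:360,140:460].repeat(2,0).repeat(2,1))
E
```

```text
tcp [ 502.1 -135.4   68.4] y [ 0.89  -0.455 -0.001] z [ 0.321  0.63  -0.707] yaw_y -27.1 q [ 1.11  0.9  -0.75  2.17 -0.64  0.38  0.7 ] F [-3.2 -3.3  8.4] g 0.6685119850713124 29.90928053855896 3.2
```

View pics/s1.png

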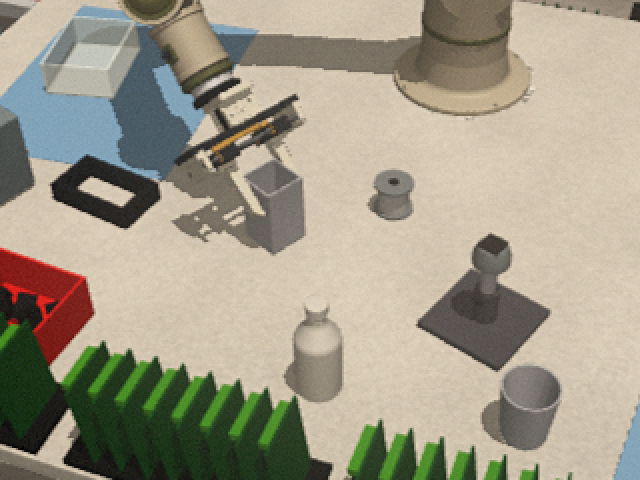

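The crop shows the fingers holding the upright can near its mouth, at about (275,200). Now I'll lift it and lay it on its side.

Request:
drive_tool:
  plan:
    - [0, 0, 0, 0, 0, 40, 50]
    - [-37.8, 19.3, 0, -9, -18, 80, 50]
    - [-37.8, 19.3, 0, -9, -18, 80, 50]
    - [-37.8, 19.3, 0, -9, -18, 80, 50]
    - [-37.8, 19.3, 0, -9, -18, 80, 50]

```text
time_s: 3.75
eef_pos: [0.4927, -0.153, 0.1479]
tcp_rot: [-2.539, -1.554, -0.343]
force: [0.0, 0.5, -2.1]
grip_width: 0.667
grip_force: 29.9
```

Request:
drive_tool:
  plan:
    - [-37.8, 19.3, 0, -9, -18, 0, 50]
    - [-37.8, 19.3, 0, -9, -18, 0, 50]
    - [-37.8, 19.3, 0, -9, -18, 0, 50]
    - [-37.8, 19.3, 0, -9, -18, 0, 50]
    - [-37.8, 19.3, 0, -9, -18, 0, 50]

```text
time_s: 4.25
eef_pos: [0.4836, -0.1712, 0.1474]
tcp_rot: [2.497, 1.521, -0.464]
force: [0.2, -0.1, -3.4]
grip_width: 0.668
grip_force: 29.9
```

```bash
python3 - <<'E'
from h import *
o,R=st()
E
```

```text
tcp [ 483.6 -171.2  147.4] y [ 0.888 -0.46  -0.007] z [-0.169 -0.312 -0.935] yaw_y -27.4 q [-0.23  0.54  0.35  2.11  0.25  0.68 -0.59] F [ 0.2 -0.1 -3.4] g 0.6681654016197075 29.914374947547913 4.25
```

Request:
drive_tool:
  plan:
    - [0, 0, 0, 0, 0, 0, 50]

```text
time_s: 4.35
eef_pos: [0.4871, -0.1624, 0.1447]
tcp_rot: [2.485, 1.544, -0.462]
force: [0.7, 0.6, -2.6]
grip_width: 0.67
grip_force: 29.9
```

```bash
python3 - <<'E'
from h import *
o,R=st()
E
```

```text
tcp [ 487.1 -162.4  144.7] y [ 0.896 -0.445 -0.011] z [-0.166 -0.312 -0.935] yaw_y -26.4 q [-0.24  0.54  0.34  2.11  0.25  0.68 -0.59] F [ 0.7  0.6 -2.6] g 0.6700838845911212 29.915417432785034 4.35
```

Request:
drive_tool:
  plan:
    - [-21.8, 10.8, 0, 0, 0, 0, 50]
    - [-21.8, 10.8, 0, 0, 0, 0, 50]
    - [-21.8, 10.8, 0, 0, 0, 0, 50]
    - [-21.8, 10.8, 0, 0, 0, 0, 50]

```text
time_s: 4.75
eef_pos: [0.4847, -0.1669, 0.1429]
tcp_rot: [2.205, 1.354, -0.918]
force: [-0.6, 0.3, -3.3]
grip_width: 0.668
grip_force: 29.9
```

```bash
python3 - <<'E'
from h import *
o,R=st()
E
```

```text
tcp [ 484.7 -166.9  142.9] y [ 0.891 -0.455 -0.007] z [-0.326 -0.627 -0.708] yaw_y -27.1 q [-0.5   0.75  0.52  2.05  0.42  0.88 -0.85] F [-0.6  0.3 -3.3] g 0.6682796688324038 29.915954768657684 4.75
```

Request:
drive_tool:
  plan:
    - [0, 0, 0, 0, 0, -40, 50]
    - [0, 0, 0, 0, 0, -75, 50]
    - [0, 0, 0, 0, 0, -100, 50]
    - [0, 0, 0, 0, 0, -113, 50]
    - [0, 0, 0, 0, 0, -117, 50]

```text
time_s: 5.25
eef_pos: [0.4828, -0.1714, 0.0288]
tcp_rot: [2.215, 1.345, -0.914]
force: [-0.3, 0.3, -1.5]
grip_width: 0.662
grip_force: 29.9
```

Request:
drive_tool:
  plan:
    - [0, 0, 0, 0, 0, -2, 50]
    - [0, 0, 0, 0, 0, -4, 50]
    - [0, 0, 0, 0, 0, -4, 50]

```text
time_s: 5.55
eef_pos: [0.4838, -0.1704, 0.0258]
tcp_rot: [2.213, 1.345, -0.913]
force: [0.7, -0.2, -1.8]
grip_width: 0.664
grip_force: 29.9
```

Request:
drive_tool:
  plan:
    - [0, 0, 0, 0, 0, -2, 50]
    - [0, 0, 0, 0, 0, -4, 50]
    - [0, 0, 0, 0, 0, -5, 50]
    - [0, 0, 0, 0, 0, -5, 50]

```text
time_s: 5.95
eef_pos: [0.4834, -0.1703, 0.02]
tcp_rot: [2.211, 1.346, -0.915]
force: [0.3, 0.0, -1.6]
grip_width: 0.667
grip_force: 29.9
```

Request:
drive_tool:
  plan:
    - [0, 0, 0, 0, 0, -2, 50]
    - [0, 0, 0, 0, 0, -3, 50]
    - [0, 0, 0, 0, 0, -3, 50]

```text
time_s: 6.25
eef_pos: [0.4834, -0.1704, 0.017]
tcp_rot: [2.212, 1.346, -0.915]
force: [-0.6, 0.6, -1.5]
grip_width: 0.666
grip_force: 29.9
```

Request:
drive_tool:
  plan:
    - [0, 0, 0, 0, 0, 0, 93]
    - [0, 0, 0, 0, 0, 0, 93]
    - [0, 0, 0, 0, 0, 0, 93]
    - [0, 0, 0, 0, 0, 0, 93]
    - [0, 0, 0, 0, 0, 0, 93]

```text
time_s: 6.75
eef_pos: [0.4834, -0.1704, 0.0172]
tcp_rot: [2.212, 1.345, -0.915]
force: [0.5, -0.0, 0.7]
grip_width: 0.992
grip_force: 0.0
```

Request:
drive_tool:
  plan:
    - [0, 0, 0, 10, 19, 22, 93]
    - [0, 0, 0, 20, 38, 43, 93]
    - [0, 0, 0, 33, 63, 71, 93]
    - [0, 0, 0, 33, 63, 100, 93]
    - [0, 0, 0, 33, 63, 130, 93]

```text
time_s: 7.25
eef_pos: [0.5168, -0.1066, 0.1481]
tcp_rot: [2.211, 1.347, -0.914]
force: [-0.1, -0.6, -0.0]
grip_width: 0.998
grip_force: 0.0
```

Request:
drive_tool:
  plan:
    - [37.8, -19.3, 0, -40, -80, 30, 93]
    - [37.8, -19.3, 0, -40, -80, 30, 93]
    - [37.8, -19.3, 0, -40, -80, 30, 93]
    - [37.8, -19.3, 0, -40, -80, 30, 93]
    - [37.8, -19.3, 0, -40, -80, 30, 93]

```text
time_s: 7.75
eef_pos: [0.4764, -0.188, 0.1786]
tcp_rot: [2.665, 1.625, -0.064]
force: [0.2, -0.1, -1.2]
grip_width: 0.998
grip_force: 0.0
```

Request:
drive_tool:
  plan:
    - [37.8, -19.3, 0, -35, -60, 0, 93]
    - [37.8, -19.3, 0, -35, -60, 0, 93]
    - [37.8, -19.3, 0, -35, -60, 0, 93]
    - [37.8, -19.3, 0, -35, -60, 0, 93]
    - [37.8, -19.3, 0, -35, -60, 0, 93]

```text
time_s: 8.25
eef_pos: [0.4416, -0.2482, 0.1781]
tcp_rot: [-2.39, -1.462, -0.61]
force: [-0.1, 0.8, -0.3]
grip_width: 1.001
grip_force: 0.0
```

```bash
python3 - <<'E'
from h import *
import pickle
o,R=st()
from plant import env
d={n:env.get_image(n) for n in("scene","top")};pickle.dump(d,open("d1.pkl","wb"))
a=d["scene"]["image"][120:360,140:460];b=d["top"]["image"][180:360,260:480]
cv2.imwrite("pics/s2.png",np.hstack([cv2.resize(a,(400,300)),cv2.resize(b,(367,300))]))
E
```

```text
tcp [ 441.6 -248.2  178.1] y [ 0.892 -0.452 -0.013] z [ 0.21   0.439 -0.874] yaw_y -26.9 q [ 0.9   0.51 -0.25  2.08 -0.55  0.76  0.64] F [-0.1  0.8 -0.3] g 1.0007574035190623 0.0 8.25
```

View pics/s2.png

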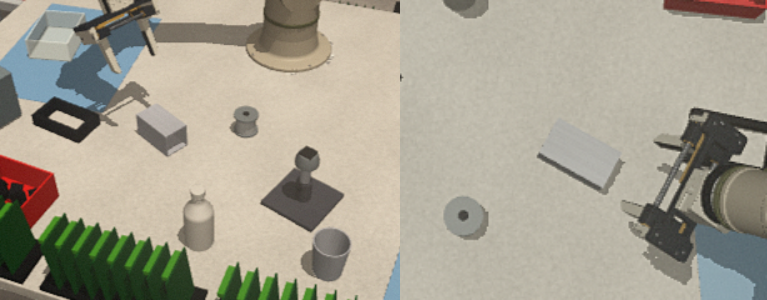

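The can now lies on its side at about (580,155) in the right half of the picture, mouth towards the stand, with the gripper clear of it.

```bash
python3 - <<'E'
from h import *
import pickle
d=pickle.load(open("d1.pkl","rb"))
W=cloud(d["top"])[245:300,335:395].reshape(-1,3)
S=W[(W[:,2]>.045)&(W[:,2]<.075)&(W[:,0]>.4)]
m=np.array([.454,.891]);c=np.array([.891,-.454])
r=cv2.minAreaRect((S[:,:2]*1000).astype(np.float32));print(len(S),r,np.median(S[:,2]))
a=S[:,:2]@m;b=S[:,:2]@c;print(np.percentile(a,[0,2,98,100]),np.percentile(b,[0,2,98,100]))
cen=np.array(r[0])/1000
s=np.sqrt(.5);z=np.r_[m*s,-s]
g=np.r_[cen-m*(.055-.032),.032]
p=env=None
from plant import env
e=env.get_obs()["eef_pos"]
print("grasp tcp",g+.019*z,"standoff delta",1000*(g-.071*z-e),"grasp delta",1000*(g+.019*z-e))
E
```

```text
1088 ((478.7696533203125, -180.67861938476562), (109.98986053466797, 64.16141510009766), 62.099273681640625) 0.06108770645344713
[0.0009308  0.00374456 0.10935975 0.11174406] [0.47636663 0.47768489 0.53865387 0.54051121]
grasp tcp [ 0.47442716 -0.18920101  0.01856497] standoff delta [  8.29846085   8.22472946 -93.02881136] grasp delta [  37.19084393   64.92762224 -156.66842166]
```

Request:
drive_tool:
  plan:
    - [14.3, -7.2, 0, 8, 8, -40, 93]
    - [14.3, -7.2, 0, 8, 8, -80, 93]
    - [14.3, -7.2, 0, 8, 8, -93, 93]
    - [14.3, -7.2, 0, 8, 8, -93, 93]

```text
time_s: 8.75
eef_pos: [0.4481, -0.2381, 0.0817]
tcp_rot: [-2.193, -1.341, -0.887]
force: [0.6, 1.5, 0.8]
grip_width: 1.001
grip_force: 0.0
```

```bash
python3 - <<'E'
from h import *
o,R=st();print(1000*(np.array([.4744,-.1892,.0186])-o["eef_pos"]))
E
```

```text
tcp [ 448.1 -238.1   81.7] y [ 0.894 -0.447 -0.023] z [ 0.301  0.638 -0.709] yaw_y -26.6 q [ 1.09  0.8  -0.4   2.08 -0.72  0.72  0.94] F [0.6 1.5 0.8] g 1.0009195373273219 0.0 8.75
[ 26.27014448  48.93243887 -63.11738415]
```

Request:
drive_tool:
  plan:
    - [-0.6, -1.2, -1.3, 8, 16, -20, 93]
    - [-0.6, -1.2, -1.3, 17, 32, -42, 93]
    - [-0.6, -1.2, -1.3, 26, 49, -63, 93]
    - [-0.6, -1.2, -1.3, 26, 49, -63, 93]

```text
time_s: 9.15
eef_pos: [0.4771, -0.1869, 0.0236]
tcp_rot: [-2.215, -1.351, -0.919]
force: [0.1, -0.1, 0.8]
grip_width: 1.001
grip_force: 0.0
```

Request:
drive_tool:
  plan:
    - [0, 0, 0, 0, 0, 0, 50]
    - [0, 0, 0, 0, 0, 0, 50]
    - [0, 0, 0, 0, 0, 0, 50]
    - [0, 0, 0, 0, 0, 0, 50]
    - [0, 0, 0, 0, 0, 0, 50]

```text
time_s: 9.65
eef_pos: [0.475, -0.1906, 0.0216]
tcp_rot: [-2.218, -1.341, -0.921]
force: [-3.6, -3.1, 8.5]
grip_width: 0.668
grip_force: 29.9
```

```bash
python3 - <<'E'
from h import *
o,R=st()
E
```

```text
tcp [ 475.  -190.6   21.6] y [ 0.884 -0.468  0.007] z [ 0.334  0.621 -0.709] yaw_y -27.9 q [ 1.08  0.92 -0.51  2.15 -0.86  0.48  1.06] F [-3.6 -3.1  8.5] g 0.668104924112734 29.92028385400772 9.65
```

```bash
cat >> h.py <<'E'
def can():
    "bottom centre and axis in the world, from the grasp"
    b,a=np.load("grasp.npy");o,R=st()
    ax=R@a;bo=o["eef_pos"]+R@b;print("bottom",(1000*bo).round(1),"mouth",(1000*(bo+.11*ax)).round(1),"axis",ax.round(3));return o,R,bo,ax
E
python3 - <<'E'
from h import *
o,R=st();m=np.array([.468,.884,0]);a=R.T@m;a[1]=0;a/=np.linalg.norm(a)
b=R.T@(np.array([.453,-.2293,.031])-o["eef_pos"]);print(b,a);b[1]=0
np.save("grasp.npy",[b,a])
E
```

```text
tcp [ 475.  -190.6   21.6] y [ 0.884 -0.468  0.007] z [ 0.334  0.621 -0.709] yaw_y -27.9 q [ 1.08  0.92 -0.51  2.15 -0.86  0.48  1.06] F [-3.6 -3.1  8.5] g 0.668104924112734 29.92028385400772 9.65
[-0.02493962 -0.00128108 -0.03807303] [0.70882335 0.         0.70538603]
```

Request:
drive_tool:
  plan:
    - [0, 0, 0, 0, 0, 40, 50]
    - [-37.6, 19.9, 0, 0, 0, 90, 50]
    - [-37.6, 19.9, 0, 0, 0, 140, 50]
    - [-37.6, 19.9, 0, 0, 0, 190, 50]
    - [-37.6, 19.9, 0, 0, 0, 230, 50]

```text
time_s: 10.15
eef_pos: [0.4751, -0.1899, 0.2313]
tcp_rot: [-2.553, -1.551, -0.34]
force: [0.7, 0.0, -2.4]
grip_width: 0.665
grip_force: 29.9
```

Request:
drive_tool:
  plan:
    - [-37.6, 19.9, 0, 0, 40, 40, 50]
    - [-37.6, 19.9, 0, 0, 40, 40, 50]
    - [-37.6, 19.9, 0, 0, 40, 40, 50]
    - [-37.6, 19.9, 0, 0, 40, 40, 50]
    - [-37.6, 19.9, 0, 0, 40, 40, 50]

```text
time_s: 10.65
eef_pos: [0.4761, -0.1494, 0.2699]
tcp_rot: [2.465, 1.498, -0.52]
force: [-0.6, 0.6, -2.8]
grip_width: 0.669
grip_force: 29.9
```

Request:
drive_tool:
  plan:
    - [0, 0, 0, 0, 0, 0, 50]

```text
time_s: 10.75
eef_pos: [0.4774, -0.1445, 0.267]
tcp_rot: [2.46, 1.513, -0.522]
force: [-0.5, 0.6, -1.9]
grip_width: 0.665
grip_force: 30.0
```

```bash
python3 - <<'E'
from h import *
can()
E
```

```text
tcp [ 477.4 -144.5  267. ] y [ 0.891 -0.453 -0.01 ] z [-0.19  -0.353 -0.916] yaw_y -26.9 q [-0.19  0.36  0.17  2.01  0.35  1.02 -0.71] F [-0.5  0.6 -1.9] g 0.6652670311547596 29.95839111506939 10.75
bottom [ 474.4 -151.5  311.8] mouth [ 491.8 -115.1  209.5] axis [ 0.158  0.331 -0.93 ]
```

Request:
drive_tool:
  plan:
    - [-19.3, 9.8, 0, 10, 80, 40, 50]
    - [-19.3, 9.8, 0, 10, 80, 40, 50]
    - [-19.3, 9.8, 0, 10, 80, 40, 50]
    - [-19.3, 9.8, 0, 10, 80, 40, 50]

```text
time_s: 11.15
eef_pos: [0.4859, -0.0671, 0.3064]
tcp_rot: [2.207, 1.348, -0.923]
force: [-1.6, -0.2, -3.0]
grip_width: 0.662
grip_force: 30.0
```

Request:
drive_tool:
  plan:
    - [0, 0, 35, 40, 140, 0, 50]
    - [0, 0, 35, 40, 140, 0, 50]
    - [0, 0, 35, 40, 140, 0, 50]
    - [0, 0, 35, 40, 140, 0, 50]
    - [0, 0, 35, 40, 140, 0, 50]

```text
time_s: 11.65
eef_pos: [0.5237, 0.0693, 0.3087]
tcp_rot: [1.626, 1.861, -0.678]
force: [-0.4, -0.5, -1.7]
grip_width: 0.667
grip_force: 30.0
```

Request:
drive_tool:
  plan:
    - [0, 0, 0, 0, 0, 0, 50]

```text
time_s: 11.75
eef_pos: [0.5248, 0.0676, 0.3092]
tcp_rot: [1.635, 1.852, -0.681]
force: [0.8, -0.6, -1.6]
grip_width: 0.666
grip_force: 30.0
```

```bash
python3 - <<'E'
from h import *
o,R,b,a=can()
# rotation taking axis to straight down
v=np.cross(a,[0,0,-1]);print("turn deg",np.degrees(v).round(1))
bb=Ro.from_rotvec(v).as_matrix()@(b-o["eef_pos"])+o["eef_pos"]
print("shift xy",1000*(np.array([.562,.182,.29])-bb))
E
```

```text
tcp [524.8  67.6 309.2] y [ 0.992  0.123 -0.003] z [ 0.084 -0.702 -0.707] yaw_y 7.0 q [-0.67  0.44  0.04  1.94  0.68  1.29 -0.89] F [ 0.8 -0.6 -1.6] g 0.666224533800824 29.956949315965176 11.75
bottom [523.8  76.8 353.8] mouth [523.4  77.  243.8] axis [-0.004  0.002 -1.   ]
turn deg [-0.1 -0.2 -0. ]
shift xy [ 38.39253361 105.10286642 -63.77448216]
```

```bash
python3 - <<'E'
from h import *
import pickle
d=pickle.load(open("d0.pkl","rb"))
def ray(im,p):
    R=cv2.Rodrigues(im["rvec"])[0];t=im["tvec"].ravel()
    n=cv2.undistortPoints(np.array([[p]],float),im["K"],None).ravel()
    return -R.T@t,R.T@np.r_[n,1]
def on(im,p,z):
    o,v=ray(im,p);return o+v*(z-o[2])/v[2]
for n,(a,b,c,e) in {"top":(214,236,218,242),"scene":(372,402,232,262)}.items():
    im=d[n]["image"][c:e,a:b].mean(2);print(n);print(im.astype(int)[::1,::1] if 0 else "")
    cv2.imwrite(f"/tmp/{n}.png",im)
top=d["top"];W=cloud(top)
g=top["image"].mean(2)
# foot: dark pixels with low height
M=((g<85)&(W[...,2]<.03)).astype(np.uint8);M[:200]=0;M[275:]=0;M[:,:190]=0;M[:,270:]=0
ct=max(cv2.findContours(M,cv2.RETR_EXTERNAL,cv2.CHAIN_APPROX_NONE)[0],key=cv2.contourArea)
r=cv2.minAreaRect(ct);print(r);P=np.array([on(top,p,.012) for p in cv2.boxPoints(r)]);print(P.round(4),P.mean(0),[np.linalg.norm(P[i]-P[i-1]) for i in range(4)])
# head: by height
H=((W[...,2]>.1)).astype(np.uint8);H[:210]=0;H[250:]=0;H[:,:205]=0;H[:,250:]=0
ct=max(cv2.findContours(H,cv2.RETR_EXTERNAL,cv2.CHAIN_APPROX_NONE)[0],key=cv2.contourArea)
(u,v),rad=cv2.minEnclosingCircle(ct);print("head",u,v,rad,on(top,(u,v),.122))
L=[]
for n,(a,b,c,e) in {"top":(216,234,221,238),"scene":(376,396,236,256)}.items():
    s=d[n]["image"][c:e,a:b].mean(2);print(s.astype(int))
E
```

```text
top

scene

((237.90248107910156, 243.62197875976562), (18.11615753173828, 18.584678649902344), 38.65980911254883)
[[0.5429 0.1894 0.012 ]
 [0.5824 0.1607 0.012 ]
 [0.5533 0.1222 0.012 ]
 [0.514  0.151  0.012 ]] [0.54813841 0.15582705 0.012     ] [np.float64(0.048085310211731846), np.float64(0.048847795925559816), np.float64(0.0482983151224849), np.float64(0.048702655779807855)]
head 223.8076934814453 231.26922607421875 10.3383150100708 [0.56080269 0.18057198 0.122     ]
[[ 93  92  94  97  94  93  85  76  76  76  87  84  90  98  93  95  93 100]
 [ 94  91  89  85  72  79 100 108 104  86  79  70  73  87  97  99  98 101]
 [ 92  89  88  95  58  58 127 156 156 157 143 109  77  67  78  95  95  96]
 [ 89  85 124  80  57  53  57  38  65 112 150 156 128  83  64  78  93 100]
 [ 81 125 127  68  51  57  59  56  60  46  50  90 129 121  88  65  75  98]
 [101 155  85  49  55  61  58  58  57  59  57  56  52  74  69  77  67 101]
 [137 159  75  51  55  65  61  58  59  60  57  57  55  57  50  72  72  78]
 [148 130  67  54  59  60  54  62  59  60  58  58  60  52  86  76  75  65]
 [155  88  51  53  53  6
[... 1770 characters left out ...]
  88  91  90  94 101 104 106 108 104 107 107 107 108 106 106
   89 128]
 [ 96  74  79  85  86  96  99  97 101 102 105 109 109 108 105 104 104 100
   88 123]
 [ 97  69  81  84  89  92  92  98  96 102 107 103 108 104 105 103 103  94
   84 146]
 [143  64  77  86  87  94  97  95  96  98 102 103 100 104 100  99  97  93
   85 157]
 [173  95  74  80  84  88  91  92  96  99  99 100 101 101 100  99  93  85
  120 176]
 [143 142 103  72  80  83  91  93  99  97 101  96  99 100  95  92  92 103
  163 198]
 [ 96 111 113 112  94  85  82  90  95  92  93  95  99  91  90  81 101 159
  193 193]][ WARN:0@0.521] global loadsave.cpp:1063 imwrite_ Unsupported depth image for selected encoder is fallbacked to CV_8U.
```

```bash
cat > q.py <<'E'
from h import *
import pickle
def on(im,p,z):
    R=cv2.Rodrigues(im["rvec"])[0];t=im["tvec"].ravel()
    n=cv2.undistortPoints(np.array([[p]],float),im["K"],None).ravel()
    o,v=-R.T@t,R.T@np.r_[n,1];return o+v*(z-o[2])/v[2],o,v/np.linalg.norm(v)
E
python3 - <<'E'
from q import *
d=pickle.load(open("d0.pkl","rb"))
rr=[]
for n,(a,b,c,e),s in (("top",(215,231,222,239),None),("scene",(376,396,236,249),None)):
    g=d[n]["image"].mean(2);M=np.zeros((480,640),np.uint8);M[c:e,a:b]=g[c:e,a:b]<(68 if n=="top" else 82)
    M=cv2.morphologyEx(M,cv2.MORPH_OPEN,np.ones((3,3),np.uint8))
    ct=max(cv2.findContours(M,cv2.RETR_EXTERNAL,cv2.CHAIN_APPROX_NONE)[0],key=cv2.contourArea)
    r=cv2.minAreaRect(ct);k=cv2.moments(M,True);p=(k["m10"]/k["m00"],k["m01"]/k["m00"])
    print(n,r,p,on(d[n],p,.142)[0]);
    if n=="scene":
        m4=cv2.approxPolyDP(ct,3,True).reshape(-1,2);print(m4)
    rr.append(on(d[n],p,0)[1:])
(o1,v1),(o2,v2)=rr
s=np.linalg.lstsq(np.c_[v1,-v2],o2-o1,rcond=None)[0];print(o1+s[0]*v1,o2+s[1]*v2)
W=cloud(d["top"]);H=(W[...,2]>.1).astype(np.uint8);H[:210]=0;H[250:]=0;H[:,:205]=0;H[:,250:]=0
k=cv2.moments(H,True);print("head",on(d["top"],(k["m10"]/k["m00"],k["m01"]/k["m00"]),.122)[0],k["m00"])
E
```

```text
top ((223.10003662109375, 229.80003356933594), (10.733125686645508, 11.180339813232422), 26.56505012512207) (223.02564102564102, 229.5897435897436) [0.56139277 0.18015162 0.142     ]
scene ((385.60003662109375, 241.80001831054688), (12.521980285644531, 8.049844741821289), 26.56505012512207) (385.85227272727275, 242.02272727272728) [0.56077368 0.18261218 0.142     ]
[[379 241]
 [385 246]
 [392 243]
 [387 238]]
[0.56141851 0.18017007 0.14185473] [0.56084356 0.18262305 0.14206441]
head [0.56078017 0.1805545  0.122     ] 334.0
```

Request:
drive_tool:
  plan:
    - [0, -0.2, 0, 37, 104, -54, 50]
    - [0, -0.2, 0, 37, 104, -54, 50]
    - [0, -0.2, 0, 37, 104, -54, 50]
    - [0, -0.2, 0, 37, 104, -54, 50]
    - [0, -0.2, 0, 37, 104, -54, 50]

```text
time_s: 12.25
eef_pos: [0.5632, 0.172, 0.2544]
tcp_rot: [1.633, 1.848, -0.68]
force: [-0.7, 0.2, -1.3]
grip_width: 0.665
grip_force: 30.0
```

```bash
python3 - <<'E'
from q import *
from plant import env
can()
d={n:env.get_image(n) for n in("scene","top")};pickle.dump(d,open("d2.pkl","wb"))
a=d["scene"]["image"][160:310,310:470];b=d["top"]["image"][180:280,180:280]
cv2.imwrite("pics/s3.png",np.hstack([cv2.resize(a,(427,400),interpolation=0),cv2.resize(b,(373,400),interpolation=0)]))
W=cloud(d["top"])[180:270,190:270].reshape(-1,3)
S=W[(W[:,2]>.28)&(W[:,2]<.32)];print(len(S),cv2.minAreaRect((S[:,:2]*1000).astype(np.float32)),np.median(S,0))
E
```

```text
tcp [563.2 172.  254.4] y [ 0.992  0.123 -0.001] z [ 0.087 -0.704 -0.705] yaw_y 7.1 q [-0.75  0.61  0.01  1.78  0.63  1.33 -0.95] F [-0.7  0.2 -1.3] g 0.6652275326482432 29.957444071769714 12.25
bottom [562.  181.3 298.9] mouth [562.  181.3 188.9] axis [-0. -0. -1.]
1106 ((553.3610229492188, 187.14639282226562), (111.4808578491211, 79.56871032714844), 0.6498066186904907) [0.56207186 0.18720068 0.29900647]
```

View pics/s3.png

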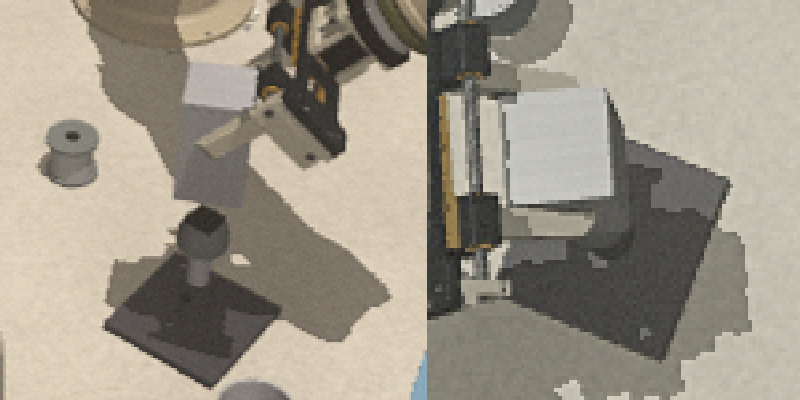

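The picture shows the can hanging mouth down above the post. Its closed end is at about (557,146) on the right and (220,85) on the left, and the pad is at (207,218) on the left. I'll check its position with a bright mask.

```bash
python3 - <<'E'
from q import *
d=pickle.load(open("d2.pkl","rb"))
for n,(a,b,c,e) in (("top",(199,232,198,236)),("scene",(340,420,180,205))):
    g=d[n]["image"].mean(2);W=cloud(d[n])
    print(n,np.percentile(g[c:e,a:b],[5,25,50,75,95]))
    for th in (145,160):
        M=np.zeros((480,640),np.uint8);M[c:e,a:b]=(g[c:e,a:b]>th)&(W[c:e,a:b,2]>.28)
        M=cv2.morphologyEx(M,cv2.MORPH_OPEN,np.ones((3,3),np.uint8))
        M[:,:] = M
        ct=max(cv2.findContours(M,cv2.RETR_EXTERNAL,cv2.CHAIN_APPROX_NONE)[0],key=cv2.contourArea)
        r=cv2.minAreaRect(ct);k=cv2.moments(ct);p=(k["m10"]/k["m00"],k["m01"]/k["m00"])
        print(n,th,r,p,on(d[n],r[0],.299)[0],on(d[n],p,.299)[0])
E
```

```text
top [ 79.66666667 153.         188.33333333 191.66666667 196.33333333]
top 145 ((214.60400390625, 213.55975341796875), (32.32823181152344, 27.20627212524414), 86.18592071533203) (214.47810979847117, 215.38220986796387) [0.56847073 0.18021387 0.299     ] [0.56442184 0.18028116 0.299     ]
top 160 ((214.54649353027344, 215.6968994140625), (28.07101821899414, 26.807157516479492), 86.18592071533203) (214.58515283842794, 215.88743328481317) [0.56372863 0.18009727 0.299     ] [0.5633088  0.17999191 0.299     ]
scene [ 55.66666667 114.66666667 119.66666667 180.33333333 201.33333333]
scene 145 ((392.2663879394531, 191.50218200683594), (25.639760971069336, 16.3882999420166), 7.594643592834473) (392.2472972972973, 191.47207207207205) [0.55931808 0.18253325 0.299     ] [0.55922097 0.18246585 0.299     ]
scene 160 ((391.9461669921875, 191.43080139160156), (25.055015563964844, 16.248550415039062), 7.125016689300537) (391.9406583217431, 191.37783959202594) [0.5592971  0.18177729 0.299     ] [0.55910489 0.18171948 0.299     ]
```

Request:
drive_tool:
  plan:
    - [0, 0, 0, -0.5, 0, -12, 50]
    - [0, 0, 0, -0.5, 0, -24, 50]
    - [0, 0, 0, -0.5, 0, -36, 50]
    - [0, 0, 0, -0.5, 0, -46, 50]
    - [0, 0, 0, -0.5, 0, -52, 50]

```text
time_s: 12.85
eef_pos: [0.5616, 0.1743, 0.201]
tcp_rot: [1.627, 1.853, -0.678]
force: [0.2, 0.1, -2.2]
grip_width: 0.667
grip_force: 30.0
```

Request:
drive_tool:
  plan:
    - [0, 0, 0, 0, 0, -3, 50]
    - [0, 0, 0, 0, 0, -6, 50]
    - [0, 0, 0, 0, 0, -9, 50]
    - [0, 0, 0, 0, 0, -12, 50]
    - [0, 0, 0, 0, 0, -12, 50]

```text
time_s: 13.35
eef_pos: [0.562, 0.1743, 0.1903]
tcp_rot: [1.628, 1.853, -0.677]
force: [0.3, 0.4, -1.8]
grip_width: 0.664
grip_force: 30.0
```

```bash
python3 - <<'E'
from q import *
can()
E
```

```text
tcp [562.  174.3 190.3] y [ 0.992  0.129 -0.   ] z [ 0.091 -0.703 -0.706] yaw_y 7.4 q [-0.75  0.68  0.01  1.83  0.65  1.23 -1.03] F [ 0.3  0.4 -1.8] g 0.6641400063138199 29.957413002848625 13.35
bottom [560.8 183.6 234.9] mouth [560.8 183.7 124.9] axis [-0.  0. -1.]
```

Request:
drive_tool:
  plan:
    - [0, 0, 0, 0, -2, 0, 50]
    - [0, 0, 0, 0, -2, -3, 50]
    - [0, 0, 0, 0, -2, -6, 50]
    - [0, 0, 0, 0, -2, -9, 50]
    - [0, 0, 0, 0, -2, -12, 50]

```text
time_s: 13.85
eef_pos: [0.562, 0.1725, 0.1781]
tcp_rot: [1.628, 1.853, -0.676]
force: [0.1, -0.1, -2.2]
grip_width: 0.667
grip_force: 30.0
```

```bash
python3 - <<'E'
from q import *
can()
E
```

```text
tcp [562.  172.5 178.1] y [ 0.992  0.129 -0.   ] z [ 0.091 -0.702 -0.706] yaw_y 7.4 q [-0.75  0.7   0.01  1.83  0.66  1.21 -1.04] F [ 0.1 -0.1 -2.2] g 0.6672423348476914 29.95699815452099 13.85
bottom [560.8 181.8 222.7] mouth [560.8 181.9 112.7] axis [-0.     0.001 -1.   ]
```

Request:
drive_tool:
  plan:
    - [0, 0, 0, 0, 0, -5, 50]
    - [0, 0, 0, 0, 0, -10, 50]
    - [0, 0, 0, 0, 0, -15, 50]
    - [0, 0, 0, 0, 0, -20, 50]
    - [0, 0, 0, 0, 0, -25, 50]

```text
time_s: 14.35
eef_pos: [0.562, 0.1725, 0.153]
tcp_rot: [1.628, 1.853, -0.676]
force: [0.2, 0.1, -2.6]
grip_width: 0.666
grip_force: 30.0
```

Request:
drive_tool:
  plan:
    - [0, 0, 0, 0, 0, -5, 50]
    - [0, 0, 0, 0, 0, -10, 50]
    - [0, 0, 0, 0, 0, -15, 50]
    - [0, 0, 0, 0, 0, -20, 50]
    - [0, 0, 0, 0, 0, -25, 50]

```text
time_s: 14.85
eef_pos: [0.562, 0.1725, 0.1281]
tcp_rot: [1.628, 1.853, -0.676]
force: [0.2, -0.6, -1.6]
grip_width: 0.664
grip_force: 30.0
```

```bash
python3 - <<'E'
from q import *
can()
E
```

```text
tcp [562.  172.5 128.1] y [ 0.992  0.129 -0.   ] z [ 0.091 -0.702 -0.706] yaw_y 7.4 q [-0.75  0.76  0.02  1.85  0.68  1.14 -1.1 ] F [ 0.2 -0.6 -1.6] g 0.6639347949398778 29.95711460709572 14.85
bottom [560.8 181.8 172.6] mouth [560.8 181.9  62.6] axis [-0.     0.001 -1.   ]
```

Request:
drive_tool:
  plan:
    - [0, 0, 0, 0, 0, -5, 50]
    - [0, 0, 0, 0, 0, -10, 50]
    - [0, 0, 0, 0, 0, -14, 50]
    - [0, 0, 0, 0, 0, -17, 50]
    - [0, 0, 0, 0, 0, -20, 50]

```text
time_s: 15.35
eef_pos: [0.562, 0.1725, 0.1082]
tcp_rot: [1.628, 1.853, -0.676]
force: [0.5, -0.2, -1.3]
grip_width: 0.669
grip_force: 30.0
```

Request:
drive_tool:
  plan:
    - [0, 0, 0, 0, 0, -1, 50]
    - [0, 0, 0, 0, 0, -2, 50]
    - [0, 0, 0, 0, 0, -3, 50]
    - [0, 0, 0, 0, 0, -4, 50]

```text
time_s: 15.75
eef_pos: [0.5621, 0.1725, 0.1045]
tcp_rot: [1.628, 1.853, -0.676]
force: [-0.3, 0.3, -2.7]
grip_width: 0.667
grip_force: 30.0
```

Request:
drive_tool:
  plan:
    - [0, 0, 0, 0, 0, -1, 50]
    - [0, 0, 0, 0, 0, -2, 50]

```text
time_s: 15.95
eef_pos: [0.562, 0.1725, 0.1024]
tcp_rot: [1.628, 1.853, -0.676]
force: [-0.4, -0.5, -2.1]
grip_width: 0.666
grip_force: 30.0
```

Request:
drive_tool:
  plan:
    - [0, 0, 0, 0, 0, -0.5, 50]
    - [0, 0, 0, 0, 0, -1, 50]
    - [0, 0, 0, 0, 0, -1, 50]

```text
time_s: 16.25
eef_pos: [0.562, 0.1725, 0.1014]
tcp_rot: [1.628, 1.853, -0.676]
force: [0.1, -0.9, -1.2]
grip_width: 0.663
grip_force: 30.0
```

Request:
drive_tool:
  plan:
    - [0, 0, 0, 0, 0, -0.5, 50]
    - [0, 0, 0, 0, 0, -1, 50]
    - [0, 0, 0, 0, 0, -1, 50]

```text
time_s: 16.55
eef_pos: [0.562, 0.1725, 0.1008]
tcp_rot: [1.628, 1.852, -0.676]
force: [-1.2, 1.5, 2.2]
grip_width: 0.663
grip_force: 30.0
```

Force went from about -2 N to +2 N, so the pad now carries the can. Releasing, then retreating along the tool axis.

Request:
drive_tool:
  plan:
    - [0, 0, 0, 0, 0, 0, 70]
    - [0, 0, 0, 0, 0, 0, 80]
    - [0, 0, 0, 0, 0, 0, 93]
    - [0, 0, 0, 0, 0, 0, 93]
    - [0, 0, 0, 0, 0, 0, 93]

```text
time_s: 17.05
eef_pos: [0.562, 0.1724, 0.1005]
tcp_rot: [1.628, 1.853, -0.676]
force: [-0.2, 0.1, 0.6]
grip_width: 0.99
grip_force: 0.0
```

```bash
python3 - <<'E'
from q import *
from plant import env
o,R,_,_=can();print((-R[:,2]*120).round())
d={n:env.get_image(n) for n in("scene","top")}
a=d["scene"]["image"][160:310,310:470];b=d["top"]["image"][180:280,180:280]
cv2.imwrite("pics/s4.png",np.hstack([cv2.resize(a,(427,400),interpolation=0),cv2.resize(b,(373,400),interpolation=0)]))
E
```

```text
tcp [562.  172.4 100.5] y [ 0.992  0.129 -0.   ] z [ 0.091 -0.703 -0.706] yaw_y 7.4 q [-0.75  0.8   0.02  1.86  0.69  1.11 -1.13] F [-0.2  0.1  0.6] g 0.989679016898181 0.0 17.05
bottom [560.8 181.7 145. ] mouth [560.8 181.8  35. ] axis [-0.     0.001 -1.   ]
[-11.  84.  85.]
```

View pics/s4.png

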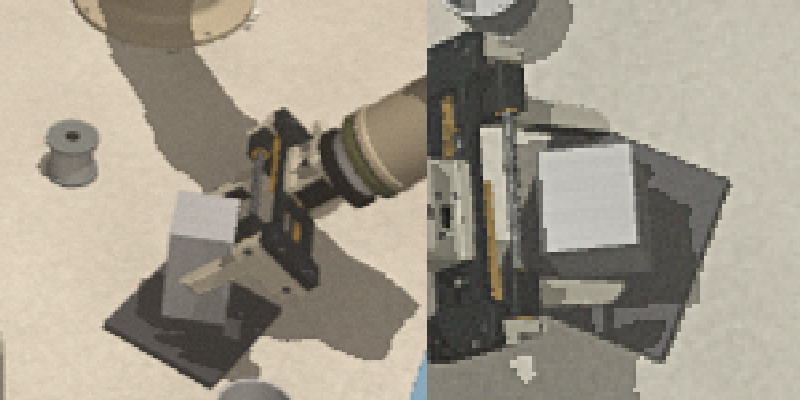

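The can sits straight on the post, closed end at about (205,215) on the left and (587,197) on the right, with both fingers clear of it.

Request:
drive_tool:
  plan:
    - [0, 0, 0, -2, 14, 14, 93]
    - [0, 0, 0, -4, 28, 28, 93]
    - [0, 0, 0, -7, 50, 50, 93]
    - [0, 0, 0, -9, 70, 70, 93]
    - [0, 0, 0, -12, 90, 90, 93]

```text
time_s: 17.65
eef_pos: [0.5498, 0.2632, 0.1913]
tcp_rot: [1.628, 1.853, -0.676]
force: [-0.2, 1.1, -0.4]
grip_width: 0.998
grip_force: 0.0
```

Request:
drive_tool:
  plan:
    - [0, 0, 0, 0, 0, 40, 93]
    - [0, 0, 0, 0, 0, 60, 93]
    - [0, 0, 0, 0, 0, 60, 93]
    - [0, 0, 0, 0, 0, 60, 93]
    - [0, 0, 0, 0, 0, 60, 93]

```text
time_s: 18.15
eef_pos: [0.5497, 0.2618, 0.2494]
tcp_rot: [1.627, 1.853, -0.679]
force: [0.1, 0.5, -0.6]
grip_width: 1.003
grip_force: 0.0
```

```bash
python3 - <<'E'
from q import *
from plant import env
st()
d=env.get_image("top");W=cloud(d)[190:270,180:270].reshape(-1,3)
S=W[(W[:,2]>.137)&(W[:,2]<.153)&(abs(W[:,1]-.18)<.06)];print(len(S),cv2.minAreaRect((S[:,:2]*1000).astype(np.float32)),np.median(S,0))
A=np.c_[S[:,:2],np.ones(len(S))];print("tilt",np.linalg.lstsq(A,S[:,2],rcond=None)[0])
E
```

```text
tcp [549.7 261.8 249.4] y [ 0.992  0.128 -0.002] z [ 0.09  -0.703 -0.705] yaw_y 7.4 q [-0.84  0.66 -0.01  1.67  0.58  1.43 -0.99] F [ 0.1  0.5 -0.6] g 1.0032341194361492 0.0 18.15
660 ((562.1724853515625, 182.32090759277344), (64.15342712402344, 62.70554733276367), 7.7993998527526855) [0.56145135 0.18211338 0.14518433]
tilt [0.00412985 0.00057162 0.14279111]
```

Centred, level (tilt under 0.01) and released; the can's closed end is at 145 mm.

```bash
python3 -c "
from plant import env
print(env.sign_off())"
```

```text
the job is handed in; nothing more can be done
None
```

The can hangs upside down, straight and released on the drying post, with its closed end 145 mm above the bench and about 1 mm off the post's axis; I handed the job in at about 18 s, and the hand-in gave no verdict.

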